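Clear the packing desk onto its shadow pads

TASK

Tidy the packing desk: put the large tape roll, the small tape roll, the stapler and the hand stamp each on the grey pad whose dark silhouette has its shape and size. Each should sit upright in the middle of its pad, covering the silhouette, with the stapler and the stamp lined up along theirs (either way round). Leave the bottle and the mug standing where they are.

Things in the scene. Friction and masses are not known exactly. Their poses are not given: they have to be found in the camera images.
- big_roll: Large roll of brown parcel tape lying flat: a ring 64 mm outside diameter, 44 mm hole, 30 mm high, about 0.09 kg. Origin: on its axis, at the underside; z up. Its yaw means nothing.
- small_roll: Small roll of the same brown tape lying flat: a ring 42 mm outside diameter, 26 mm hole, 26 mm high, about 0.04 kg. Origin: on its axis, at the underside; z up. Its yaw means nothing.
- stapler: Black desk stapler standing on its base: 130 mm long (its x), 34 mm wide at the base (y), 48 mm high; the top arm is 28 mm wide from 28 to 48 mm above the desk and can be gripped across that width at mid-length. Rigid, about 0.22 kg. Origin: centre of its underside, z up.
- stamp: Wooden hand stamp standing on its rubber: rectangular base 60 mm (its x) by 40 mm (y), 16 mm high, with a round turned upright handle in the middle, 30 mm in diameter from 40 to 66 mm above the desk, top at 74 mm. Rigid, about 0.1 kg. Origin: centre of its underside, z up.
- big_roll_pad: Round grey foam pad, 82 mm across, with a dark silhouette disc of 64 mm in its middle: the place of the large roll. Fixed flat on the desk, 4 mm thick; origin: centre of its underside, z up.
- small_roll_pad: Round grey foam pad, 60 mm across, with a dark silhouette disc of 42 mm in its middle: the place of the small roll. Fixed flat on the desk, 4 mm thick; origin: centre of its underside, z up.
- stapler_pad: Long grey foam pad, 148 mm (its x) by 52 mm (y), with a dark silhouette 130 by 34 mm in its middle: the place of the stapler, whose x axis lies along the pad's x, either way round. Fixed flat on the desk, 4 mm thick; origin: centre of its underside, z up.
- stamp_pad: Short rectangular grey foam pad, 78 mm (its x) by 58 mm (y), with a dark silhouette 60 by 40 mm in its middle: the place of the stamp, whose x axis lies along the pad's x, either way round. Fixed flat on the desk, 4 mm thick; origin: centre of its underside, z up.
- bottle: Bystander: glass bottle, 64 mm in diameter, 200 mm high, standing at the left of the desk (+y). Origin: centre of its underside.
- mug: Bystander: white mug, 76 mm in diameter, 90 mm high with a handle on its own +y side, standing at the right of the desk (-y). Origin: centre of its underside.
Not all that is in view belongs to the job. What is shaped like the small_roll but yellow is not meant.

How it is judged:
At the end, for the whole second after the job is handed in: Each of the four things rests upright and still on its own pad, its centre within 12 mm of the pad's centre, stapler and stamp within 0.25 rad of their pad's length; bottle and mug stand upright within 30 mm of where they were (horizontal distance between big_roll and big_roll_pad below 0.012 m and z of big_roll in the frame of big_roll_pad below 0.009 m and angle between each of big_roll, small_roll, stapler, stamp's own z axis and vertical below 0.12 rad and linear speed of each of big_roll, small_roll, stapler, stamp below 0.02 m/s and angular speed of each of big_roll, small_roll, stapler, stamp below 0.2 rad/s and horizontal distance between small_roll and small_roll_pad below 0.012 m and z of small_roll in the frame of small_roll_pad below 0.009 m and horizontal distance between stapler and stapler_pad below 0.012 m and z of stapler in the frame of stapler_pad below 0.009 m and angle between the x axis of stapler and the x axis of stapler_pad, either way round below 0.25 rad and horizontal distance between stamp and stamp_pad below 0.012 m and z of stamp in the frame of stamp_pad below 0.009 m and angle between the x axis of stamp and the x axis of stamp_pad, either way round below 0.25 rad and angle between each of bottle, mug's own z axis and vertical below 0.15 rad and distance of each of bottle, mug from where it was at the start of the episode below 0.03 m); the robot touches nothing.
It fails at once if the bottle or the mug is knocked over or pushed away (30 mm) (angle between any of bottle, mug's own z axis and vertical above 0.5 rad or distance of any of bottle, mug from where it was at the start of the episode above 0.03 m).
It also fails if it takes over 106 s, if anything falls off the work surface, if the arm or the gripper's body presses on something with over 40 N, if the wrist force passes 120 N, or if a joint passes its speed limit or range.

ROBOT

A 6-joint arm with a two-finger parallel gripper is mounted at the origin on the work surface. World frame = base frame: x ahead of the robot, y to its left, z up, the work surface at z = 0. Lengths are in m, angles in rad, forces in N, time in s.
With the tool pointing down it reaches from about 0.35 to 0.8 m from the base axis. Payload 7.3 kg.
Tool frame: the origin (TCP) lies on the centre line of the jaws, within the pads' length; the fingertips stand 14 mm ahead of it and the grasp point (between the pads) lies 5 mm behind it (ctrl.tip_extent is the distance from the TCP to the fingertips, in m); x points along the fingers, y is the direction in which the jaws open and shut, and the axes are right-handed (so a half turn about x gives the same grasp; the last joint's range is limited). The gripper opens to 85 mm and grips with 20 to 120 N. Pads are 22 mm wide; open, the fingers measure 114 mm over their backs; the gripper's body (76 mm by 85 mm) begins 54 mm behind the grasp point. The pads swing forward as they close: fully open they stand 13 mm farther back than shut.
Start: joints at [-1.46, 0.342, 1.524, -0, 1.275, -0.146], TCP at [0.133, -0.508, 0.245] pointing down, gripper open.
Joint ranges: [-2.53, 2.53], [-0.77, 2.02], [0.04, 2.7], [-1, 4.14], [0.28, 2.66], [-3.11, 3.11]. Speed limits (rad/s): [2.57, 2.57, 3.14, 3.14, 3.14, 3.14].

INTERFACE

Orientations are given as a 3x3 rotation matrix whose columns are the frame's x, y, z axes.
In Python, from station import ctrl, optics gives the robot as it stands.
- The arm moves only by the tool carry_out, never from a script. Its argument "motion" is a list of rows, each a list of 7 numbers: the shift along the tool's x, y, z in units of 25 mm (1.0 is 25 mm), then the turn, a rotation vector about the tool's x, y, z in units of 0.1 rad (1.0 is 0.1 rad), then the closure, from 0 (fully open) to 1 (shut). In form: [[tx, ty, tz, wx, wy, wz, claw], ...]. A call has exactly 5 rows; each row shifts and turns the commanded pose from where the row before left it, along the tool's axes as they then stand; what a row does not reach is not made up. A row lasts 1/12 s, in which the tool goes at most 41.7 mm and 7.16 degrees, less where a joint would pass 70% of its speed; a pose out of reach is approached as far as the arm can. A call with a number of a shift or a turn outside -1 to 1 is refused whole. A call with a gripper value outside its range is refused whole. The fingers move at their own pace and stop on an object; "grip_force" is the grip in N (left out, the last holds). Time passes only in rows, so rows that do not move let the fingers close, or fill a call up. It gives the time, the measured TCP pose, the force and the opening at its end, in the units of the state.
- ctrl.state(): the state, without advancing time (a new reading comes with each control period).
- optics.capture(name): name is "side" or "top"; returns a dict with "img" (420x560x3 uint8, blue, green, red), "camera_matrix" (3x3 intrinsics, pixels), "R" (3x3) and "t" (3): a world point X has camera coordinates R X + t. Camera axes: x right, y down, z forward; pixel columns grow to the right and rows downward; lengths in m; the calibration is good to about 2 mm. A picture is of the moment at which its call begins. There is no depth.
- ctrl.finish_job(): hands the job in, once; it reports no verdict.
The state is a dict: "time_s": time; "q": joint angles; "joint_velocities": joint speeds; "joint_efforts": joint torques, N m; "ee_pos": TCP position; "orientation": TCP orientation; "contact_force": force on the tool from outside, world axes, zero at the start; "wrist_torque": the same for the moment, N m; "finger_gap": opening from 0.0 (shut) to 1.0 (fully open).
Only numpy, scipy, OpenCV 4.12 (cv2) and the standard library are available. Lean on these libraries where they do the work, as an engineer would, in place of code of your own. Each camera call takes 0.05 s, during which the arm holds its last target.

## Working session

There is one attempt and no reset: what is moved stays moved. The work goes in short steps, Python scripts to look and compute and a tool call to move; the robot and the scene stay as the last step left them, time stands still between calls to the robot, and variables do not carry over. Pictures are saved under pics/ and viewed, and the job is handed in when it is done.

Besides the shell and the picture viewer there is one more tool, called after ">>>" by a JSON object that holds its "api" and its "payload". carry_out: Moves the arm, as the interface text tells. Its arguments: {"type":"object","properties":{"motion":{"type":"array"},"grip_force":{"type":"number"}},"required":["motion"]}

```bash
mkdir -p pics; ls
cat > h.py <<'E'
import numpy as np, cv2, json
from station import ctrl, optics
def cap(n,tag):
    c=optics.capture(n); cv2.imwrite(f'pics/{tag}.png',c['img']); np.savez(f'pics/{tag}.npz',**{k:np.array(c[k]) for k in('img','camera_matrix','R','t')}); return c
def ray(c,uv,z):
    K,R,t=map(np.array,(c['camera_matrix'],c['R'],c['t']))
    d=R.T@np.linalg.inv(K)@np.array([uv[0],uv[1],1.]); o=-R.T@t
    return o+d*(z-o[2])/d[2]
def proj(c,X):
    p=np.array(c['camera_matrix'])@(np.array(c['R'])@np.array(X)+np.array(c['t'])); return p[:2]/p[2]
E
python3 - <<'E'
from h import *
for n in('top','side'):
    c=cap(n,n+'0'); print(n,c['camera_matrix'],-np.array(c['R']).T@c['t'],c['R'])
s=ctrl.state(); print(s)
E
```

```text
pics
top [[452.34462211   0.         280.58142401]
 [  0.         452.34462211 208.84301516]
 [  0.           0.           1.        ]] [ 0.3567103  -0.0037565   1.45733923] [[ 0.01977779 -0.99979545 -0.00423161]
 [-0.99578799 -0.01931917 -0.08962725]
 [ 0.08952716  0.00598641 -0.99596639]]
side [[449.64968448   0.         277.20724313]
 [  0.         449.64968448 212.99572906]
 [  0.           0.           1.        ]] [0.26689193 0.93920771 0.95409578] [[-0.97419876 -0.22507009 -0.01673985]
 [-0.1437239   0.67586288 -0.72287814]
 [ 0.17401209 -0.70182107 -0.69077273]]
{'time_s': 0.1, 'q': array([-1.45999784e+00,  3.42679109e-01,  1.52490292e+00,  3.86011892e-05,
        1.27538969e+00, -1.46000035e-01]), 'joint_velocities': array([ 2.11382949e-05, -2.63676657e-03, -1.82273969e-03,  1.61177763e-03,
       -1.61955021e-03, -4.68639575e-04]), 'joint_efforts': array([ 2.00973482e-03, -4.34447980e+01, -2.46492237e+01, -1.79553313e-04,
        4.68808095e-03,  9.14959202e-06]), 'ee_pos': array([ 0.13333838, -0.5074498 ,  0.24468839]), 'orientation': array([[-1.15783302e-04,  2.53974393e-01, -9.67210936e-01],
       [ 1.37469308e-03, -9.67209988e-01, -2.53974309e-01],
       [-9.99999048e-01, -1.35902417e-03, -2.37150075e-04]]), 'contact_force': array([-0.37593202, -0.69358282, -1.00539286]), 'wrist_torque': array([ 0.0540649 , -0.01527753, -0.02877257]), 'finger_gap': 0.9991112137904271}
```

View pics/top0.png

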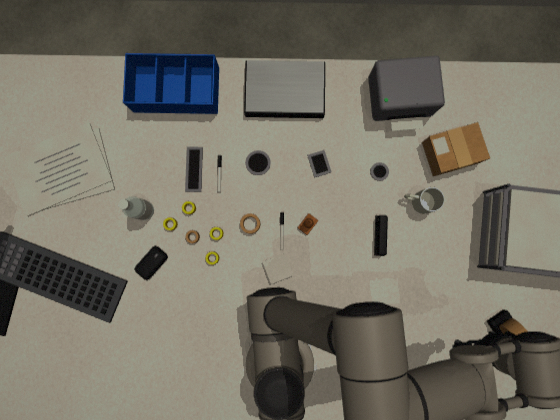

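View pics/side0.png

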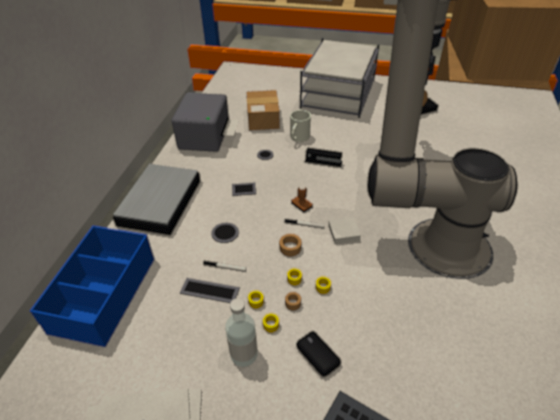

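The top view shows the pads: stapler (194,169), big roll (258,162), stamp (319,163) and small roll (380,171). It also shows the big roll (250,224), stamp (308,224), stapler (380,235), bottle (135,208) and mug (430,200). Small-ring candidates are brown (192,237) and yellow (188,208), (170,224), (216,233), (211,258). The brown one fits the description. I'll confirm with a crop and measure.

Run:
```python
from h import *
c=np.load('pics/top0.npz'); im=c['img']
cv2.imwrite('pics/crop0.png',cv2.resize(im[140:275,120:450],None,fx=2.4,fy=2.4,interpolation=cv2.INTER_CUBIC)) 
hsv=cv2.cvtColor(im,cv2.COLOR_BGR2HSV)
def blobs(m,name,z,amin=25):
    m=m.astype(np.uint8)*255; m[:140]=0; m[280:]=0; m[:,:120]=0; m[:,450:]=0
    cs,_=cv2.findContours(m,cv2.RETR_EXTERNAL,cv2.CHAIN_APPROX_NONE)
    for k in cs:
        a=cv2.contourArea(k)
        if a<amin: continue
        (u,v),(w,h),an=cv2.minAreaRect(k)
        P=ray(c,(u,v),z)
        bx=cv2.boxPoints(((u,v),(w,h),an)); 
        e=[ray(c,b,z) for b in bx]; l1=e[1]-e[0]; l2=e[2]-e[1]
        L=l1 if np.linalg.norm(l1)>np.linalg.norm(l2) else l2
        print(name,(round(u,1),round(v,1)),'area',a,'P',P[:2].round(4),'sz',round(np.linalg.norm(l1),3),round(np.linalg.norm(l2),3),'yaw',round(np.arctan2(L[1],L[0]),3))
H,S,V=cv2.split(hsv)
blobs((V<80),'dark',0.004)
blobs((H<18)&(S>90),'brown',0.028)
blobs((H>=20)&(H<35)&(S>130),'yellow',0.026)
blobs((S<50)&(V<135)&(V>0),'grey',0.004)
for p in [(250,213),(192,232),(188,203),(308,224),(150,300),(194,190),(186,169),(380,178),(374,171)]: print(p,hsv[p[1],p[0]])
```

```text
dark (150.7, 262.5) area 586.0 P [0.307  0.4166] sz 0.106 0.062 yaw -0.695
dark (306.0, 225.0) area 90.0 P [ 0.4368 -0.0778] sz 0.05 0.027 yaw -0.767
dark (380.5, 235.0) area 470.5 P [ 0.4094 -0.317 ] sz 0.042 0.128 yaw 3.14
dark (281.5, 218.0) area 35.0 P [0.4578 0.0014] sz 0.01 0.039 yaw -3.122
dark (145.8, 212.1) area 123.5 P [0.4685 0.4396] sz 0.063 0.039 yaw -0.444
dark (418.8, 206.8) area 109.0 P [ 0.5025 -0.4403] sz 0.034 0.061 yaw -2.539
dark (435.5, 197.9) area 156.5 P [ 0.5327 -0.4942] sz 0.044 0.067 yaw -2.832
dark (379.2, 170.7) area 122.5 P [ 0.6177 -0.3129] sz 0.04 0.041 yaw -2.354
dark (219.0, 161.0) area 33.5 P [0.64   0.2087] sz 0.013 0.04 yaw -3.11
dark (319.0, 163.0) area 216.0 P [ 0.6395 -0.1171] sz 0.041 0.062 yaw -2.812
dark (257.5, 162.0) area 289.0 P [0.639  0.0832] sz 0.063 0.063 yaw -2.343
dark (193.5, 169.0) area 404.0 P [0.612  0.2909] sz 0.036 0.132 yaw -3.106
dark (434.9, 156.2) area 304.5 P [ 0.6691 -0.4939] sz 0.057 0.123 yaw -2.834
brown (192.0, 236.5) area 120.0 P [0.3921 0.2828] sz 0.039 0.041 yaw -2.011
brown (307.4, 223.7) area 207.0 P [ 0.4396 -0
[... 831 characters left out ...]
6 -0.45  ] sz 0.138 0.098 yaw -0.953
grey (379.0, 171.0) area 257.5 P [ 0.6169 -0.3121] sz 0.059 0.059 yaw 3.14
grey (219.0, 173.0) area 135.5 P [0.6004 0.2075] sz 0.125 0.013 yaw 0.032
grey (318.8, 163.3) area 409.0 P [ 0.6387 -0.1163] sz 0.06 0.082 yaw -2.813
grey (257.5, 162.0) area 470.0 P [0.639  0.0832] sz 0.082 0.079 yaw -1.552
grey (193.6, 169.1) area 703.0 P [0.6118 0.2906] sz 0.153 0.054 yaw 0.001
grey (427.6, 165.9) area 270.5 P [ 0.6367 -0.47  ] sz 0.076 0.142 yaw -2.396
(250, 213) [ 17  84 142]
(192, 232) [ 16 129  99]
(188, 203) [ 28 234 109]
(308, 224) [ 12 174  72]
(150, 300) [ 23  40 153]
(194, 190) [ 8 12 88]
(186, 169) [ 6 13 95]
(380, 178) [12 15 85]
(374, 171) [25 59 26]
```

View pics/crop0.png

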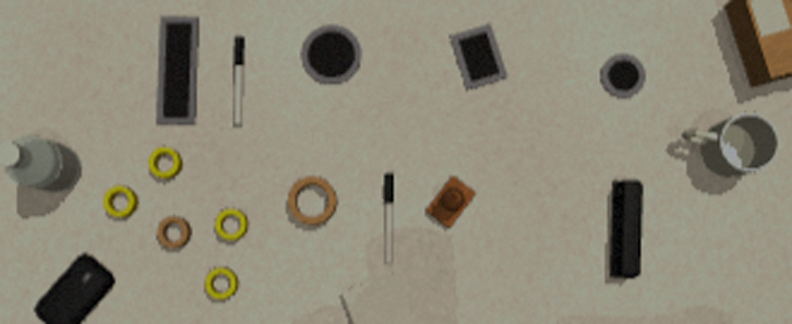

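Run:
```python
from h import *
print('tip',ctrl.tip_extent)
def run(tag,view):
    c=np.load(f'pics/{tag}.npz'); im=c['img']; H,S,V=cv2.split(cv2.cvtColor(im,cv2.COLOR_BGR2HSV))
    def meas(name,m,X0,z,r):
        u0=proj(c,[*X0,z]); yy,xx=np.mgrid[:420,:560]
        m=(m&(np.hypot(xx-u0[0],yy-u0[1])<r)).astype(np.uint8)
        n,l,st,ce=cv2.connectedComponentsWithStats(m); i=1+np.argmax(st[1:,4])
        cs,_=cv2.findContours((l==i).astype(np.uint8),cv2.RETR_EXTERNAL,cv2.CHAIN_APPROX_NONE)
        f=np.zeros_like(m); cv2.drawContours(f,cs,-1,1,-1)
        ys,xs=np.nonzero(f); P=np.array([ray(c,(x,y),z)[:2] for x,y in zip(xs,ys)])
        w,v=np.linalg.eigh(np.cov(P.T)); L=v[:,1]*np.sign(v[0,1])
        print(view,name,'px',(xs.mean().round(1),ys.mean().round(1)),'P',P.mean(0).round(4),'dim',np.sqrt(12*w).round(3),'yaw',np.arctan2(L[1],L[0]).round(3))
    br=(H<18)&(S>90)
    meas('stapler',V<60,(.409,-.317),.024,30)
    meas('small',br,(.392,.283),.013,12)
    meas('big',br,(.437,.102),.015,18)
    meas('stamp',(H<18)&(S>110),(.44,-.081),.008,16)
    k=(V<60)
    for n,X,r in[('stapler_pad',(.612,.291),32),('big_pad',(.639,.083),18),('stamp_pad',(.6395,-.117),18),('small_pad',(.6175,-.313),14)]: meas(n,k,X,.004,r)
run('top0','top'); run('side0','side')
```

```text
tip 0.014
top stapler px (np.float64(380.3), np.float64(235.6)) P [ 0.407  -0.3121] dim [0.039 0.126] yaw -0.031
top small px (np.float64(192.0), np.float64(236.4)) P [0.3928 0.2858] dim [0.036 0.038] yaw 1.38
top big px (np.float64(249.6), np.float64(223.3)) P [0.4381 0.1028] dim [0.055 0.056] yaw 0.872
top stamp px (np.float64(307.5), np.float64(223.7)) P [ 0.4408 -0.0822] dim [0.039 0.06 ] yaw -0.629
top stapler_pad px (np.float64(193.4), np.float64(169.0)) P [0.6121 0.2912] dim [0.035 0.13 ] yaw -0.001
top big_pad px (np.float64(257.5), np.float64(162.3)) P [0.6382 0.083 ] dim [0.054 0.056] yaw -1.4
top stamp_pad px (np.float64(319.1), np.float64(163.2)) P [ 0.6388 -0.1172] dim [0.04  0.059] yaw 0.342
top small_pad px (np.float64(379.3), np.float64(171.0)) P [ 0.6168 -0.3132] dim [0.036 0.036] yaw -1.284
side stapler px (np.float64(323.2), np.float64(157.3)) P [ 0.4092 -0.3085] dim [0.078 0.12 ] yaw -0.13
side small px (np.float64(292.6), np.float64(300.4)) P [0.3943 0.2851] dim [0.035 0.049] yaw -1.361
side big px (np.float64(289.9), np.float64(244.4)) P [0.4396 0.1022] dim [0.054 0.076] yaw -1.336
side stamp px (np.float64(301.5), np.float64(200.7)) P [ 0.4436 -0.0926] dim [0.044 0.087] yaw -1.246
side stapler_pad px (np.float64(209.3), np.float64(289.6)) P [0.6143 0.292 ] dim [0.031 0.127] yaw -0.002
side big_pad px (np.float64(224.6), np.float64(231.7)) P [0.6395 0.0836] dim [0.052 0.053] yaw 1.175
side stamp_pad px (np.float64(243.3), np.float64(188.2)) P [ 0.6403 -0.1169] dim [0.036 0.058] yaw 0.301
side small_pad px (np.float64(264.8), np.float64(153.9)) P [ 0.6178 -0.3127] dim [0.033 0.034] yaw -0.175
```

```bash
cat >> h.py <<'E'
def go(x,y,z,psi,cur=None):
    if cur is None:
        s=ctrl.state(); p=s['ee_pos']; R=s['orientation']; ps=np.arctan2(R[1,1],R[0,1])
        print('t',round(s['time_s'],2),'p',p.round(4),'psi',ps.round(3),'q',s['q'].round(2),'F',s['contact_force'].round(1),'gap',round(s['finger_gap'],3),'tilt',R[:,0].round(3))
    else: p=np.array(cur[:3]); ps=cur[3]
    th=-(psi-ps); th=(th+np.pi)%(2*np.pi)-np.pi
    d=np.array([x,y,z])-p; Y=np.array([np.cos(psi),np.sin(psi),0]); X=np.array([0,0,-1.]); Z=np.cross(X,Y)
    print('turn wx units',round(th/.1,2),'; then shift units x,y,z',(np.array([d@X,d@Y,d@Z])/.025).round(2))
E
python3 - <<'E'
from h import *
go(.408,-.312,.12,-1.60)
go(.408,-.312,.045,-1.60,cur=(.408,-.312,.12,-1.6))
E
```

```text
t 0.1 p [ 0.1333 -0.5074  0.2447] psi -1.314 q [-1.46  0.34  1.52  0.    1.28 -0.15] F [-0.4 -0.7 -1. ] gap 0.999 tilt [-0.     0.001 -1.   ]
turn wx units 2.86 ; then shift units x,y,z [  4.99  -8.14 -10.75]
turn wx units 0.0 ; then shift units x,y,z [3. 0. 0.]
```

>>> {"api": "carry_out", "payload": {"motion": [[0,0,0,0.95,0,0,0.3],[0,0,0,0.95,0,0,0.3],[0,0,0,0.95,0,0,0.3],[0.42,-0.68,-0.9,0,0,0,0.3],[0.42,-0.68,-0.9,0,0,0,0.3]], "grip_force": 40}}

```text
time_s: 0.52
ee_pos: [0.179, -0.4754, 0.224]
orientation: [[0.0, -0.031, -1.0], [-0.001, -1.0, 0.031], [-1.0, 0.001, -0.0]]
contact_force: [0.8, 0.5, 0.1]
finger_gap: 0.701
```

>>> {"api": "carry_out", "payload": {"motion": [[0.42,-0.68,-0.9,0,0,0,0.3],[0.42,-0.68,-0.9,0,0,0,0.3],[0.42,-0.68,-0.9,0,0,0,0.3],[0.42,-0.68,-0.9,0,0,0,0.3],[0.42,-0.68,-0.9,0,0,0,0.3]]}}

```text
time_s: 0.93
ee_pos: [0.295, -0.3922, 0.1711]
orientation: [[-0.0, -0.028, -1.0], [0.0, -1.0, 0.028], [-1.0, -0.0, 0.0]]
contact_force: [-0.8, -0.5, 0.1]
finger_gap: 0.701
```

>>> {"api": "carry_out", "payload": {"motion": [[0.42,-0.68,-0.9,0,0,0,0.3],[0.42,-0.68,-0.9,0,0,0,0.3],[0.42,-0.68,-0.9,0,0,0,0.3],[0.42,-0.68,-0.9,0,0,0,0.3],[0.42,-0.68,-0.9,0,0,0,0.3]]}}

```text
time_s: 1.35
ee_pos: [0.4099, -0.3104, 0.1185]
orientation: [[-0.0, -0.028, -1.0], [0.0, -1.0, 0.028], [-1.0, -0.0, 0.0]]
contact_force: [0.3, -1.3, -0.2]
finger_gap: 0.703
```

Run:
```python
from h import *
go(.408,-.312,.045,-1.60)
cap('side','side1')
```

```text
t 1.35 p [ 0.4099 -0.3104  0.1185] psi -1.599 q [-0.8   0.46  1.73 -0.    0.95  0.8 ] F [ 0.3 -1.3 -0.2] gap 0.703 tilt [-0.  0. -1.]
turn wx units 0.01 ; then shift units x,y,z [2.94 0.07 0.07]
```

View pics/side1.png

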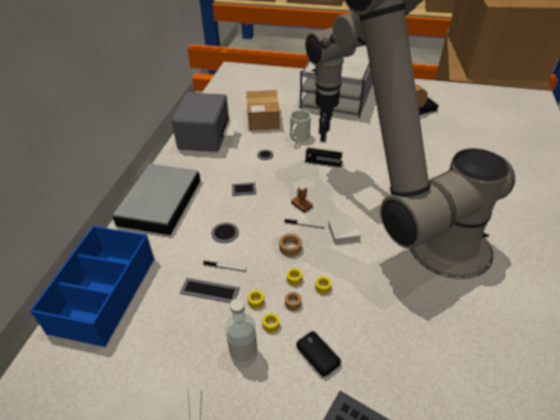

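The gripper hangs over the stapler (fingertips ~(324,138), stapler (323,157)). I'll descend and grip.

>>> {"api": "carry_out", "payload": {"motion": [[0.8,0.07,0.07,0,0,0,0.3],[0.8,0,0,0,0,0,0.3],[0.7,0,0,0,0,0,0.3],[0.64,0,0,0,0,0,0.3],[0,0,0,0,0,0,0.3]]}}

```text
time_s: 1.82
ee_pos: [0.4056, -0.3117, 0.0429]
orientation: [[-0.004, -0.028, -1.0], [0.004, -1.0, 0.028], [-1.0, -0.004, 0.004]]
contact_force: [-1.1, -0.0, -0.9]
finger_gap: 0.701
```

>>> {"api": "carry_out", "payload": {"motion": [[0,0,0,0,0,0,1],[0,0,0,0,0,0,1],[0,0,0,0,0,0,1],[0,0,0,0,0,0,1],[0,0,0,0,0,0,1]]}}

```text
time_s: 2.23
ee_pos: [0.4077, -0.3139, 0.047]
orientation: [[0.002, -0.028, -1.0], [-0.002, -1.0, 0.028], [-1.0, 0.002, -0.002]]
contact_force: [-0.3, -0.3, 5.0]
finger_gap: 0.315
```

>>> {"api": "carry_out", "payload": {"motion": [[0,0,0,0,0,0,1],[0,0,0,0,0,0,1],[0,0,0,0,0,0,1],[0,0,0,0,0,0,1],[0,0,0,0,0,0,1]]}}

```text
time_s: 2.65
ee_pos: [0.4077, -0.3139, 0.047]
orientation: [[0.002, -0.028, -1.0], [-0.002, -1.0, 0.028], [-1.0, 0.002, -0.002]]
contact_force: [-0.7, -0.5, 6.1]
finger_gap: 0.32
```

>>> {"api": "carry_out", "payload": {"motion": [[-1,0,0,0,0,0,1],[-1,0,0,0,0,0,1],[-1,0,0,0,0,0,1],[-1,0,0,0,0,0,1],[-1,0,0,0,0,0,1]]}}

```text
time_s: 3.07
ee_pos: [0.4069, -0.3127, 0.1719]
orientation: [[-0.0, -0.028, -1.0], [0.001, -1.0, 0.028], [-1.0, -0.001, 0.001]]
contact_force: [1.3, -0.4, -2.1]
finger_gap: 0.323
```

Run:
```python
from h import *
go(.613,.2915,.17,-1.571)
```

```text
t 3.07 p [ 0.4069 -0.3127  0.1719] psi -1.599 q [-0.8   0.39  1.66  0.    1.08  0.79] F [ 1.3 -0.4 -2.1] gap 0.323 tilt [-0.     0.001 -1.   ]
turn wx units -0.28 ; then shift units x,y,z [  0.08 -24.17  -8.24]
```

>>> {"api": "carry_out", "payload": {"motion": [[0,-0.967,-0.33,-0.28,0,0,1],[0,-0.967,-0.33,0,0,0,1],[0,-0.967,-0.33,0,0,0,1],[0,-0.967,-0.33,0,0,0,1],[0,-0.967,-0.33,0,0,0,1]]}}

```text
time_s: 3.48
ee_pos: [0.449, -0.1912, 0.1708]
orientation: [[-0.0, -0.001, -1.0], [0.0, -1.0, 0.001], [-1.0, -0.0, 0.0]]
contact_force: [1.0, 0.2, -1.2]
finger_gap: 0.317
```

>>> {"api": "carry_out", "payload": {"motion": [[0,-0.967,-0.33,0,0,0,1],[0,-0.967,-0.33,0,0,0,1],[0,-0.967,-0.33,0,0,0,1],[0,-0.967,-0.33,0,0,0,1],[0,-0.967,-0.33,0,0,0,1]]}}

```text
time_s: 3.9
ee_pos: [0.4903, -0.0703, 0.1707]
orientation: [[-0.001, -0.0, -1.0], [0.0, -1.0, 0.0], [-1.0, -0.0, 0.001]]
contact_force: [0.7, -0.1, -2.3]
finger_gap: 0.315
```

>>> {"api": "carry_out", "payload": {"motion": [[0,-0.967,-0.33,0,0,0,1],[0,-0.967,-0.33,0,0,0,1],[0,-0.967,-0.33,0,0,0,1],[0,-0.967,-0.33,0,0,0,1],[0,-0.967,-0.33,0,0,0,1]]}}

```text
time_s: 4.32
ee_pos: [0.5315, 0.0505, 0.1707]
orientation: [[-0.001, -0.0, -1.0], [-0.0, -1.0, 0.0], [-1.0, 0.0, 0.001]]
contact_force: [-0.6, -0.1, -1.8]
finger_gap: 0.312
```

>>> {"api": "carry_out", "payload": {"motion": [[0,-0.967,-0.33,0,0,0,1],[0,-0.967,-0.33,0,0,0,1],[0,-0.967,-0.33,0,0,0,1],[0,-0.967,-0.33,0,0,0,1],[0,-0.967,-0.33,0,0,0,1]]}}

```text
time_s: 4.73
ee_pos: [0.5728, 0.1713, 0.1705]
orientation: [[-0.001, -0.0, -1.0], [-0.0, -1.0, 0.0], [-1.0, 0.0, 0.001]]
contact_force: [1.0, -0.2, -1.4]
finger_gap: 0.316
```

>>> {"api": "carry_out", "payload": {"motion": [[0,-0.967,-0.33,0,0,0,1],[0,-0.967,-0.33,0,0,0,1],[0,-0.967,-0.33,0,0,0,1],[0,-0.967,-0.33,0,0,0,1],[0,-0.967,-0.33,0,0,0,1]]}}

```text
time_s: 5.15
ee_pos: [0.614, 0.2921, 0.1704]
orientation: [[-0.001, -0.0, -1.0], [-0.0, -1.0, 0.0], [-1.0, 0.0, 0.001]]
contact_force: [1.6, 0.3, -2.2]
finger_gap: 0.32
```

>>> {"api": "carry_out", "payload": {"motion": [[0.8,0,0,0,0,0,1],[0.8,0,0,0,0,0,1],[0.8,0,0,0,0,0,1],[0.6,0,0,0,0,0,1],[0,0,0,0,0,0,1]]}}

```text
time_s: 5.57
ee_pos: [0.6117, 0.2902, 0.0913]
orientation: [[-0.008, -0.0, -1.0], [-0.003, -1.0, 0.0], [-1.0, 0.003, 0.008]]
contact_force: [-0.4, -0.4, -2.0]
finger_gap: 0.318
```

Run:
```python
from h import *
c=cap('side','side2');d=cap('top','top2')
go(.613,.2915,.053,-1.571)
cv2.imwrite('pics/v2.png',np.hstack([cv2.resize(c['img'][230:350,130:300],None,fx=2.3,fy=2.3),cv2.resize(d['img'][110:230,130:300],None,fx=2.3,fy=2.3)]))
```

```text
t 5.67 p [0.6139 0.2908 0.0954] psi -1.571 q [ 0.33  0.76  1.23 -0.    1.16  1.9 ] F [-0.2  0.2 -1.7] gap 0.316 tilt [-0.001 -0.001 -1.   ]
turn wx units 0.0 ; then shift units x,y,z [ 1.7  -0.03  0.04]
```

View pics/v2.png

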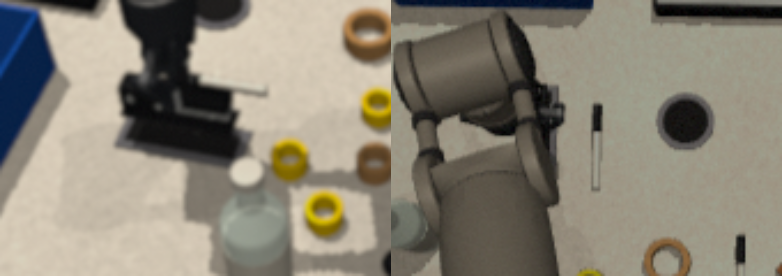

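The crops show the stapler above its pad and parallel to it. I'll lower, release and retreat.

>>> {"api": "carry_out", "payload": {"motion": [[0.6,0,0,0,0,0,1],[0.5,0,0,0,0,0,1],[0.4,0,0,0,0,0,1],[0.2,0,0,0,0,0,1],[0,0,0,0,0,0,1]]}}

```text
time_s: 6.08
ee_pos: [0.6136, 0.2906, 0.0519]
orientation: [[-0.002, -0.0, -1.0], [-0.001, -1.0, 0.0], [-1.0, 0.001, 0.002]]
contact_force: [-0.2, 0.0, -2.1]
finger_gap: 0.325
```

>>> {"api": "carry_out", "payload": {"motion": [[0,0,0,0,0,0,1],[0.04,0,0,0,0,0,1],[0,0,0,0,0,0,0.5],[0,0,0,0,0,0,0.4],[0,0,0,0,0,0,0.4]]}}

```text
time_s: 6.5
ee_pos: [0.6147, 0.291, 0.053]
orientation: [[0.001, -0.0, -1.0], [0.0, -1.0, 0.0], [-1.0, -0.0, -0.001]]
contact_force: [0.3, -0.0, 0.3]
finger_gap: 0.596
```

>>> {"api": "carry_out", "payload": {"motion": [[0,0,0,0,0,0,0.4],[-0.5,0,0,0,0,0,0.4],[-1,0,0,0,0,0,0.4],[-1,0,0,0,0,0,0.4],[-1,0,0,0,0,0,0.4]]}}

```text
time_s: 6.92
ee_pos: [0.6142, 0.2909, 0.1417]
orientation: [[0.0, -0.0, -1.0], [0.0, -1.0, 0.0], [-1.0, -0.0, -0.0]]
contact_force: [-0.7, -0.7, -0.4]
finger_gap: 0.601
```

Run:
```python
from h import *
go(.3935,.2855,.12,-0.61)
go(.3935,.2855,.021,-0.61,cur=(.3935,.2855,.12,-0.61))
```

```text
t 6.92 p [0.6142 0.2909 0.1417] psi -1.571 q [ 0.33  0.71  1.18 -0.    1.25  1.9 ] F [-0.7 -0.7 -0.4] gap 0.601 tilt [ 0.  0. -1.]
turn wx units -9.61 ; then shift units x,y,z [ 0.87 -7.11  5.23]
turn wx units 0.0 ; then shift units x,y,z [3.96 0.   0.  ]
```

>>> {"api": "carry_out", "payload": {"motion": [[0,0,0,-0.96,0,0,0.33],[0,0,0,-0.96,0,0,0.33],[0,0,0,-0.96,0,0,0.33],[0,0,0,-0.96,0,0,0.33],[0,0,0,-0.96,0,0,0.33]]}}

```text
time_s: 7.33
ee_pos: [0.6144, 0.291, 0.1411]
orientation: [[0.001, 0.466, -0.885], [0.0, -0.885, -0.466], [-1.0, 0.0, -0.001]]
contact_force: [-0.2, -0.2, 0.3]
finger_gap: 0.668
```

>>> {"api": "carry_out", "payload": {"motion": [[0,0,0,-0.96,0,0,0.33],[0,0,0,-0.96,0,0,0.33],[0,0,0,-0.96,0,0,0.33],[0,0,0,-0.96,0,0,0.33],[0,0,0,-0.96,0,0,0.33]]}}

```text
time_s: 7.75
ee_pos: [0.6144, 0.291, 0.141]
orientation: [[0.001, 0.822, -0.57], [0.0, -0.57, -0.822], [-1.0, 0.001, -0.001]]
contact_force: [0.5, 0.1, -0.2]
finger_gap: 0.67
```

>>> {"api": "carry_out", "payload": {"motion": [[0.087,-0.711,0.523,0,0,0,0.33],[0.087,-0.711,0.523,0,0,0,0.33],[0.087,-0.711,0.523,0,0,0,0.33],[0.087,-0.711,0.523,0,0,0,0.33],[0.087,-0.711,0.523,0,0,0,0.33]]}}

```text
time_s: 8.17
ee_pos: [0.5031, 0.2883, 0.13]
orientation: [[0.001, 0.819, -0.574], [0.0, -0.574, -0.819], [-1.0, 0.001, -0.001]]
contact_force: [0.1, -0.3, 0.4]
finger_gap: 0.666
```

>>> {"api": "carry_out", "payload": {"motion": [[0.087,-0.711,0.523,0,0,0,0.33],[0.087,-0.711,0.523,0,0,0,0.33],[0.087,-0.711,0.523,0,0,0,0.33],[0.087,-0.711,0.523,0,0,0,0.33],[0.087,-0.711,0.523,0,0,0,0.33]]}}

```text
time_s: 8.58
ee_pos: [0.393, 0.2859, 0.1191]
orientation: [[0.002, 0.819, -0.574], [0.001, -0.574, -0.819], [-1.0, 0.001, -0.002]]
contact_force: [0.5, 0.7, -0.2]
finger_gap: 0.665
```

Run:
```python
from h import *
c=cap('side','side3');d=cap('top','top3')
go(.3935,.2855,.021,-0.61)
cv2.imwrite('pics/v3.png',np.hstack([cv2.resize(c['img'][230:350,170:340],None,fx=2.3,fy=2.3),cv2.resize(d['img'][130:250,130:300],None,fx=2.3,fy=2.3)]))
```

```text
t 8.68 p [0.3906 0.2855 0.1186] psi -0.609 q [0.47 0.42 1.81 0.   0.92 1.08] F [-0.8 -0.1 -0.2] gap 0.665 tilt [-0.002 -0.001 -1.   ]
turn wx units 0.01 ; then shift units x,y,z [ 3.91  0.1  -0.06]
```

View pics/v3.png

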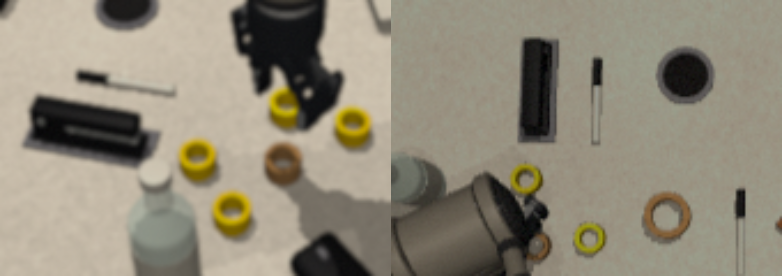

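The stapler sits on its pad and the gripper hangs over the brown ring. I'll descend and grip.

>>> {"api": "carry_out", "payload": {"motion": [[0.9,0.05,-0.03,0,0,0,0.33],[0.9,0,0,0,0,0,0.33],[0.9,0,0,0,0,0,0.33],[0.7,0,0,0,0,0,0.33],[0.45,0,0,0,0,0,0.33]]}}

```text
time_s: 9.1
ee_pos: [0.3958, 0.2856, 0.0209]
orientation: [[-0.0, 0.819, -0.574], [-0.0, -0.574, -0.819], [-1.0, 0.0, 0.0]]
contact_force: [-0.2, -0.5, -0.4]
finger_gap: 0.674
```

>>> {"api": "carry_out", "payload": {"motion": [[0,0,0,0,0,0,0.33],[0,0,0,0,0,0,1],[0,0,0,0,0,0,1],[0,0,0,0,0,0,1],[0,0,0,0,0,0,1]], "grip_force": 30}}

```text
time_s: 9.52
ee_pos: [0.3958, 0.286, 0.0227]
orientation: [[0.002, 0.819, -0.574], [0.001, -0.574, -0.819], [-1.0, 0.001, -0.002]]
contact_force: [-0.2, -0.7, -0.0]
finger_gap: 0.484
```

>>> {"api": "carry_out", "payload": {"motion": [[0,0,0,0,0,0,1],[0,0,0,0,0,0,1],[0,0,0,0,0,0,1],[-0.5,0,0,0,0,0,1],[-1,0,0,0,0,0,1]]}}

```text
time_s: 9.93
ee_pos: [0.3935, 0.2848, 0.0577]
orientation: [[-0.005, 0.819, -0.574], [-0.003, -0.574, -0.819], [-1.0, -0.003, 0.005]]
contact_force: [0.8, 0.7, -0.2]
finger_gap: 0.478
```

>>> {"api": "carry_out", "payload": {"motion": [[-1,0,0,0,0,0,1],[-1,0,0,0,0,0,1],[-1,0,0,0,0,0,1],[-1,0,0,0,0,0,1],[0,0,0,0,0,0,1]]}}

```text
time_s: 10.35
ee_pos: [0.3972, 0.2868, 0.1639]
orientation: [[0.008, 0.819, -0.573], [0.004, -0.574, -0.819], [-1.0, 0.004, -0.007]]
contact_force: [0.7, 0.7, 0.3]
finger_gap: 0.481
```

Run:
```python
from h import *
c=cap('side','side4')
go(.617,-.313,.155,-0.61)
cv2.imwrite('pics/v4.png',cv2.resize(c['img'][200:350,170:370],None,fx=3,fy=3))
```

```text
t 10.4 p [0.3963 0.2863 0.1617] psi -0.611 q [ 0.47  0.36  1.75 -0.    1.03  1.08] F [-0.8 -0.8 -1.2] gap 0.484 tilt [ 0.005  0.002 -1.   ]
turn wx units -0.01 ; then shift units x,y,z [ 0.27 20.97 14.59]
```

View pics/v4.png

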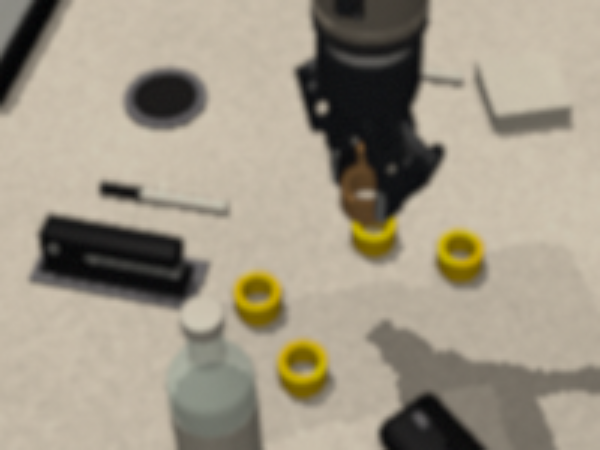

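Run:
```python
from h import *
c=np.load('pics/side4.npz'); d=cap('top','top4')
x0,y0,f=265,225,8
im=cv2.resize(c['img'][y0:y0+60,x0:x0+60],None,fx=f,fy=f,interpolation=cv2.INTER_LANCZOS4)
im2=im.copy()
for zz,col in((.1617-.021,(0,0,255)),(.1617+.005,(0,255,0))):
    pts=[(proj(c,[.3963+.021*np.cos(a),.2863+.021*np.sin(a),zz])-[x0,y0])*f for a in np.linspace(0,6.3,60)]
    cv2.polylines(im2,[np.int32(pts)],True,col,1)
cv2.imwrite('pics/v4b.png',np.hstack([im[:, :400],im2[:,:400]]))
```

```text
(no output)
```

View pics/v4b.png

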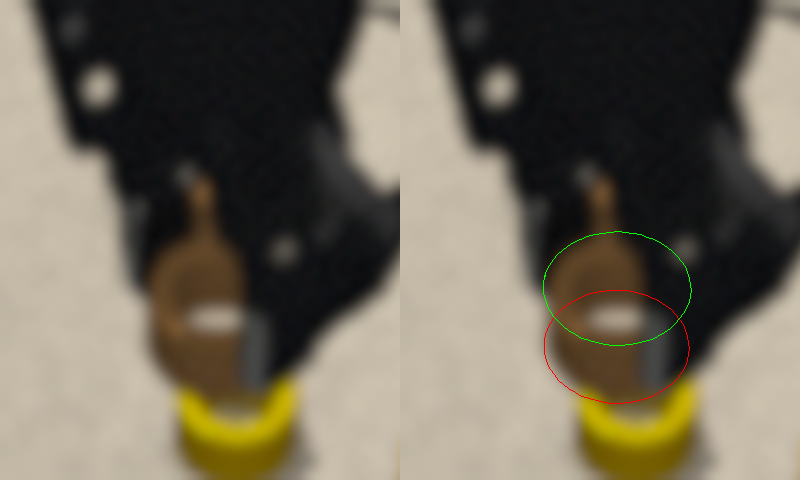

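View pics/top4.png

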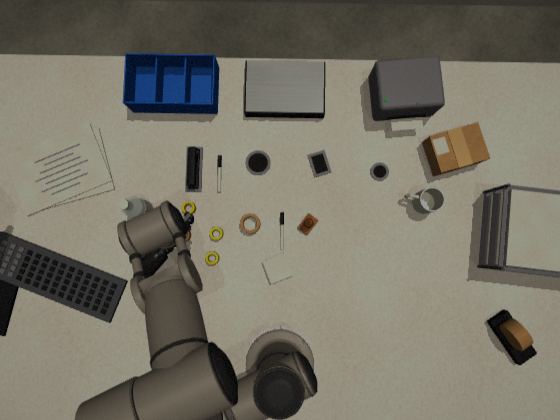

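The ring is held level (its outline matches the two projected circles, and the spike is a reflection). I'll carry it to its pad.

>>> {"api": "carry_out", "payload": {"motion": [[0.01,0.839,0.584,0,0,0,1],[0.01,0.839,0.584,0,0,0,1],[0.01,0.839,0.584,0,0,0,1],[0.01,0.839,0.584,0,0,0,1],[0.01,0.839,0.584,0,0,0,1]]}}

```text
time_s: 10.87
ee_pos: [0.4384, 0.1644, 0.1566]
orientation: [[-0.003, 0.819, -0.573], [-0.001, -0.573, -0.819], [-1.0, -0.002, 0.002]]
contact_force: [0.6, -0.5, -0.6]
finger_gap: 0.482
```

>>> {"api": "carry_out", "payload": {"motion": [[0.01,0.839,0.584,0,0,0,1],[0.01,0.839,0.584,0,0,0,1],[0.01,0.839,0.584,0,0,0,1],[0.01,0.839,0.584,0,0,0,1],[0.01,0.839,0.584,0,0,0,1]]}}

```text
time_s: 11.28
ee_pos: [0.4825, 0.0446, 0.1552]
orientation: [[-0.003, 0.819, -0.574], [0.0, -0.574, -0.819], [-1.0, -0.003, 0.002]]
contact_force: [0.6, 0.1, 0.2]
finger_gap: 0.482
```

>>> {"api": "carry_out", "payload": {"motion": [[0.01,0.839,0.584,0,0,0,1],[0.01,0.839,0.584,0,0,0,1],[0.01,0.839,0.584,0,0,0,1],[0.01,0.839,0.584,0,0,0,1],[0.01,0.839,0.584,0,0,0,1]]}}

```text
time_s: 11.7
ee_pos: [0.5265, -0.0752, 0.1538]
orientation: [[-0.003, 0.819, -0.574], [0.001, -0.574, -0.819], [-1.0, -0.003, 0.001]]
contact_force: [1.4, 0.3, 0.4]
finger_gap: 0.478
```

>>> {"api": "carry_out", "payload": {"motion": [[0.01,0.839,0.584,0,0,0,1],[0.01,0.839,0.584,0,0,0,1],[0.01,0.839,0.584,0,0,0,1],[0.01,0.839,0.584,0,0,0,1],[0.01,0.839,0.584,0,0,0,1]]}}

```text
time_s: 12.12
ee_pos: [0.5706, -0.195, 0.1523]
orientation: [[-0.003, 0.819, -0.574], [0.001, -0.574, -0.819], [-1.0, -0.003, 0.001]]
contact_force: [0.6, -0.2, 0.2]
finger_gap: 0.484
```

>>> {"api": "carry_out", "payload": {"motion": [[0.01,0.839,0.584,0,0,0,1],[0.01,0.839,0.584,0,0,0,1],[0.01,0.839,0.584,0,0,0,1],[0.01,0.839,0.584,0,0,0,1],[0.01,0.839,0.584,0,0,0,1]]}}

```text
time_s: 12.53
ee_pos: [0.6147, -0.3148, 0.1507]
orientation: [[-0.003, 0.819, -0.574], [0.002, -0.574, -0.819], [-1.0, -0.004, 0.0]]
contact_force: [0.0, -0.3, -0.5]
finger_gap: 0.484
```

>>> {"api": "carry_out", "payload": {"motion": [[0.9,0,0,0,0,0,1],[0.9,0,0,0,0,0,1],[0.9,0,0,0,0,0,1],[0.5,0,0,0,0,0,1],[0,0,0,0,0,0,1]]}}

```text
time_s: 12.95
ee_pos: [0.6128, -0.3126, 0.0678]
orientation: [[-0.008, 0.819, -0.574], [0.005, -0.574, -0.819], [-1.0, -0.009, 0.0]]
contact_force: [-0.1, 0.3, 0.1]
finger_gap: 0.485
```

Run:
```python
from h import *
c=cap('side','side5')
go(.617,-.313,.0275,-0.61)
cv2.imwrite('pics/v5.png',cv2.resize(c['img'][90:210,190:350],None,fx=4,fy=4,interpolation=cv2.INTER_CUBIC))
```

```text
t 13.0 p [ 0.614  -0.3133  0.0704] psi -0.611 q [-0.58  0.8   1.21 -0.    1.13  0.03] F [ 0.4 -0.9  0.5] gap 0.483 tilt [-0.004  0.003 -1.   ]
turn wx units -0.01 ; then shift units x,y,z [ 1.72  0.09 -0.08]
```

View pics/v5.png

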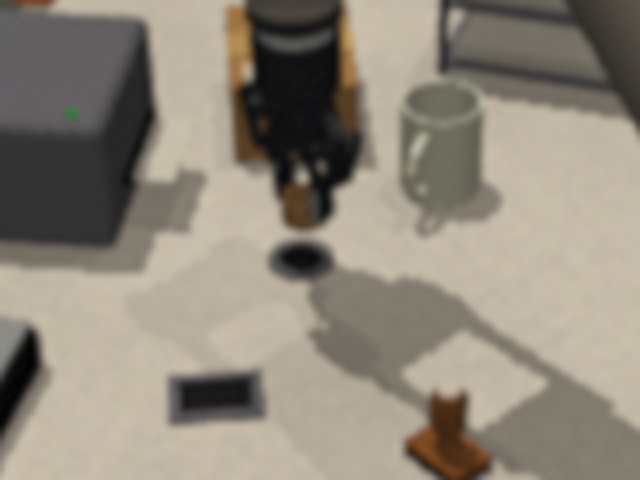

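The ring hovers over its pad (at (300,258) in the crop) and is clear of the box and mug. I'll lower, release and rise.

>>> {"api": "carry_out", "payload": {"motion": [[0.7,0.09,-0.08,0,0,0,1],[0.6,0,0,0,0,0,1],[0.3,0,0,0,0,0,1],[0.1,0,0,0,0,0,1],[0,0,0,0,0,0,1]]}}

```text
time_s: 13.42
ee_pos: [0.6183, -0.3138, 0.0309]
orientation: [[0.0, 0.819, -0.574], [-0.0, -0.574, -0.819], [-1.0, 0.0, 0.0]]
contact_force: [-0.2, -0.3, -1.3]
finger_gap: 0.484
```

>>> {"api": "carry_out", "payload": {"motion": [[0,0,0,0,0,0,1],[0.03,0,0,0,0,0,1],[0,0,0,0,0,0,0.4],[0,0,0,0,0,0,0.35],[0,0,0,0,0,0,0.35]]}}

```text
time_s: 13.83
ee_pos: [0.6184, -0.3139, 0.0303]
orientation: [[0.001, 0.819, -0.574], [-0.001, -0.574, -0.819], [-1.0, 0.001, 0.0]]
contact_force: [-0.4, 0.2, -0.1]
finger_gap: 0.647
```

>>> {"api": "carry_out", "payload": {"motion": [[0,0,0,0,0,0,0.35],[-0.5,0,0,0,0,0,0.35],[-1,0,0,0,0,0,0.35],[-1,0,0,0,0,0,0.35],[-1,0,0,0,0,0,0.35]]}}

```text
time_s: 14.25
ee_pos: [0.6182, -0.3138, 0.1192]
orientation: [[0.0, 0.819, -0.574], [-0.0, -0.574, -0.819], [-1.0, 0.0, 0.0]]
contact_force: [-0.1, 0.8, 0.7]
finger_gap: 0.651
```

>>> {"api": "carry_out", "payload": {"motion": [[-1,0,0,0,0,0,0.35],[-1,0,0,0,0,0,0.35],[0,0,0,0,0,0,0.35],[0,0,0,0,0,0,0.35],[0,0,0,0,0,0,0.35]]}}

```text
time_s: 14.67
ee_pos: [0.618, -0.3136, 0.1674]
orientation: [[-0.0, 0.819, -0.574], [0.0, -0.574, -0.819], [-1.0, -0.0, 0.0]]
contact_force: [-0.5, 0.1, -0.3]
finger_gap: 0.652
```

Run:
```python
from h import *
c=cap('side','side6')
go(.441,-.082,.155,-0.61)
go(.441,-.082,.059,-0.61,cur=(.441,-.082,.155,-.61))
cv2.imwrite('pics/v6.png',cv2.resize(c['img'][90:230,190:350],None,fx=4,fy=4,interpolation=cv2.INTER_CUBIC))
```

```text
t 14.72 p [ 0.6177 -0.3135  0.1666] psi -0.611 q [-0.58  0.72  1.1  -0.    1.32  0.03] F [-0.4  0.4  0.2] gap 0.648 tilt [-0.001  0.001 -1.   ]
turn wx units -0.01 ; then shift units x,y,z [  0.46 -11.1   -3.54]
turn wx units 0.0 ; then shift units x,y,z [3.84 0.   0.  ]
```

View pics/v6.png

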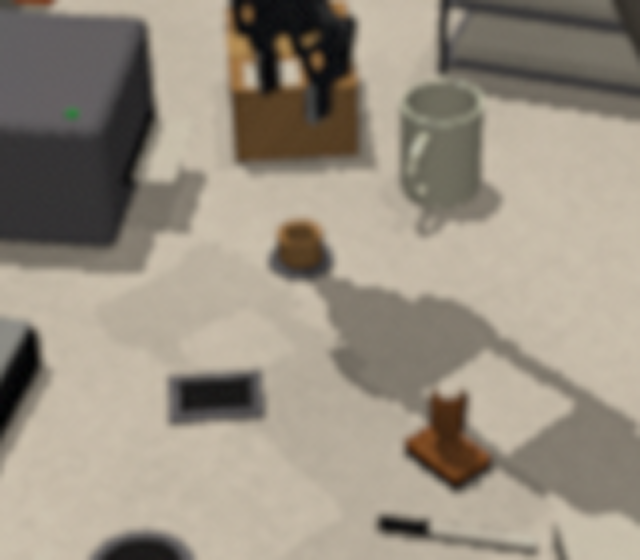

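The small roll rests flat in the middle of its pad (300,248). Next is the stamp.

>>> {"api": "carry_out", "payload": {"motion": [[0.04,-0.925,-0.295,0,0,0,0.35],[0.04,-0.925,-0.295,0,0,0,0.35],[0.04,-0.925,-0.295,0,0,0,0.35],[0.04,-0.925,-0.295,0,0,0,0.35],[0.04,-0.925,-0.295,0,0,0,0.35]]}}

```text
time_s: 15.13
ee_pos: [0.5431, -0.216, 0.1609]
orientation: [[-0.002, 0.819, -0.574], [0.001, -0.574, -0.819], [-1.0, -0.003, 0.0]]
contact_force: [0.2, -0.5, -0.2]
finger_gap: 0.649
```

>>> {"api": "carry_out", "payload": {"motion": [[0.04,-0.925,-0.295,0,0,0,0.35],[0.04,-0.925,-0.295,0,0,0,0.35],[0.04,-0.925,-0.295,0,0,0,0.35],[0.04,-0.925,-0.295,0,0,0,0.35],[0.04,-0.925,-0.295,0,0,0,0.35]]}}

```text
time_s: 15.55
ee_pos: [0.4696, -0.1195, 0.1562]
orientation: [[-0.002, 0.819, -0.574], [0.001, -0.574, -0.819], [-1.0, -0.002, 0.001]]
contact_force: [0.2, 0.8, 0.2]
finger_gap: 0.651
```

>>> {"api": "carry_out", "payload": {"motion": [[0.04,-0.925,-0.295,0,0,0,0.35],[0.04,-0.925,-0.295,0,0,0,0.35],[0,0,0,0,0,0,0.35],[0,0,0,0,0,0,0.35],[0,0,0,0,0,0,0.35]]}}

```text
time_s: 15.97
ee_pos: [0.4421, -0.0824, 0.1551]
orientation: [[-0.0, 0.819, -0.573], [-0.0, -0.573, -0.819], [-1.0, 0.0, 0.0]]
contact_force: [0.5, -0.9, -0.1]
finger_gap: 0.65
```

Run:
```python
from h import *
c=cap('side','side7'); cap('top','top7')
go(.441,-.082,.059,-0.61)
cv2.imwrite('pics/v7.png',cv2.resize(c['img'][90:230,220:380],None,fx=4,fy=4,interpolation=cv2.INTER_CUBIC))
```

```text
t 16.07 p [ 0.4423 -0.0828  0.1551] psi -0.612 q [-0.36  0.31  1.85 -0.    0.98  0.26] F [-0.3  0.2  0. ] gap 0.654 tilt [ 0. -0. -1.]
turn wx units -0.02 ; then shift units x,y,z [ 3.84 -0.06  0.  ]
```

View pics/v7.png

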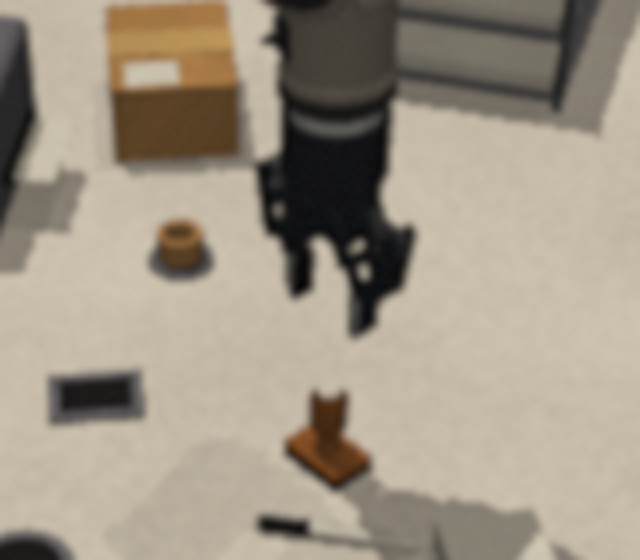

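The jaws straddle the column above the stamp handle (crop (328,400)). I'll descend and grip.

>>> {"api": "carry_out", "payload": {"motion": [[0.9,0,0,0,0,0,0.35],[0.9,0,0,0,0,0,0.35],[0.8,0,0,0,0,0,0.35],[0.7,0,0,0,0,0,0.35],[0.54,0,0,0,0,0,0.35]]}}

```text
time_s: 16.48
ee_pos: [0.4416, -0.0827, 0.0576]
orientation: [[-0.001, 0.818, -0.575], [0.0, -0.575, -0.818], [-1.0, -0.001, 0.0]]
contact_force: [-0.3, -0.1, 0.1]
finger_gap: 0.653
```

>>> {"api": "carry_out", "payload": {"motion": [[0,0,0,0,0,0,0.35],[0,0,0,0,0,0,0.35],[0,0,0,0,0,0,1],[0,0,0,0,0,0,1],[0,0,0,0,0,0,1]], "grip_force": 50}}

```text
time_s: 16.9
ee_pos: [0.4425, -0.0825, 0.0603]
orientation: [[0.002, 0.819, -0.574], [-0.001, -0.574, -0.819], [-1.0, 0.002, -0.0]]
contact_force: [-0.3, 0.2, 2.3]
finger_gap: 0.329
```

>>> {"api": "carry_out", "payload": {"motion": [[0,0,0,0,0,0,1],[0,0,0,0,0,0,1],[0,0,0,0,0,0,1],[0,0,0,0,0,0,1],[0,0,0,0,0,0,1]]}}

```text
time_s: 17.32
ee_pos: [0.4424, -0.0824, 0.0602]
orientation: [[0.002, 0.819, -0.574], [-0.001, -0.574, -0.819], [-1.0, 0.002, -0.0]]
contact_force: [-0.7, -0.6, 6.2]
finger_gap: 0.33
```

>>> {"api": "carry_out", "payload": {"motion": [[-0.6,0,0,0,0,0,1],[-0.9,0,0,0,0,0,1],[-0.9,0,0,0,0,0,1],[-0.6,0,0,0,0,0,1],[0,0,0,0,0,0,1]]}}

```text
time_s: 17.73
ee_pos: [0.4433, -0.0826, 0.1371]
orientation: [[0.006, 0.819, -0.574], [-0.002, -0.574, -0.819], [-1.0, 0.006, -0.001]]
contact_force: [1.0, -0.9, -0.5]
finger_gap: 0.332
```

Run:
```python
from h import *
c=cap('side','side8')
go(.6395,-.117,.13,-0.612+.97)
cv2.imwrite('pics/v8.png',cv2.resize(c['img'][90:230,220:380],None,fx=4,fy=4,interpolation=cv2.INTER_CUBIC))
```

```text
t 17.78 p [ 0.4424 -0.0823  0.1355] psi -0.611 q [-0.35  0.34  1.88 -0.    0.92  0.26] F [-0.4 -0.6 -0.4] gap 0.331 tilt [ 0.003 -0.001 -1.   ]
turn wx units -9.69 ; then shift units x,y,z [0.22 6.9  4.06]
```

View pics/v8.png

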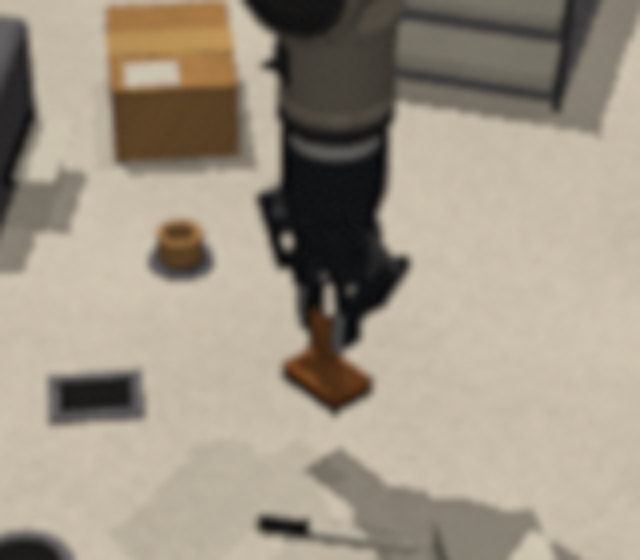

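The stamp is lifted and hangs level. I'll turn it and carry it over.

>>> {"api": "carry_out", "payload": {"motion": [[0,0,0,-0.97,0,0,1],[0,0,0,-0.97,0,0,1],[0,0,0,-0.97,0,0,1],[0,0,0,-0.97,0,0,1],[0,0,0,-0.97,0,0,1]]}}

```text
time_s: 18.2
ee_pos: [0.4409, -0.0818, 0.1329]
orientation: [[-0.002, 0.993, -0.121], [0.001, -0.121, -0.993], [-1.0, -0.002, -0.001]]
contact_force: [0.6, -0.2, -0.2]
finger_gap: 0.33
```

>>> {"api": "carry_out", "payload": {"motion": [[0,0,0,-0.97,0,0,1],[0,0,0,-0.97,0,0,1],[0,0,0,-0.97,0,0,1],[0,0,0,-0.97,0,0,1],[0,0,0,-0.97,0,0,1]]}}

```text
time_s: 18.62
ee_pos: [0.4409, -0.0818, 0.1329]
orientation: [[-0.002, 0.935, 0.356], [0.001, 0.356, -0.935], [-1.0, -0.002, -0.002]]
contact_force: [0.6, -0.8, -2.2]
finger_gap: 0.328
```

>>> {"api": "carry_out", "payload": {"motion": [[0.02,0.69,0.406,0,0,0,1],[0.02,0.69,0.406,0,0,0,1],[0.02,0.69,0.406,0,0,0,1],[0.02,0.69,0.406,0,0,0,1],[0.02,0.69,0.406,0,0,0,1]]}}

```text
time_s: 19.03
ee_pos: [0.5404, -0.0992, 0.13]
orientation: [[-0.003, 0.936, 0.351], [0.001, 0.351, -0.936], [-1.0, -0.002, -0.002]]
contact_force: [0.7, 0.2, -1.3]
finger_gap: 0.33
```

>>> {"api": "carry_out", "payload": {"motion": [[0.02,0.69,0.406,0,0,0,1],[0.02,0.69,0.406,0,0,0,1],[0.02,0.69,0.406,0,0,0,1],[0.02,0.69,0.406,0,0,0,1],[0.02,0.69,0.406,0,0,0,1]]}}

```text
time_s: 19.45
ee_pos: [0.6389, -0.1164, 0.127]
orientation: [[-0.003, 0.936, 0.351], [0.001, 0.351, -0.936], [-1.0, -0.002, -0.002]]
contact_force: [0.2, -0.3, -2.0]
finger_gap: 0.333
```

>>> {"api": "carry_out", "payload": {"motion": [[0.7,0,0,0,0,0,1],[0.7,0,0,0,0,0,1],[0.3,0,0,0,0,0,1],[0,0,0,0,0,0,1],[0,0,0,0,0,0,1]]}}

```text
time_s: 19.87
ee_pos: [0.6383, -0.1164, 0.0858]
orientation: [[-0.002, 0.936, 0.351], [0.001, 0.351, -0.936], [-1.0, -0.002, -0.001]]
contact_force: [-0.1, -0.1, 0.1]
finger_gap: 0.327
```

Run:
```python
from h import *
c=cap('side','side9'); d=cap('top','top9')
go(.6395,-.117,.065,-0.612+.97)
cv2.imwrite('pics/v9.png',np.hstack([cv2.resize(k,None,fx=4,fy=4,interpolation=cv2.INTER_CUBIC) for k in (c['img'][130:230,200:300],d['img'][110:210,270:370])]))
```

```text
t 19.97 p [ 0.6392 -0.1166  0.0875] psi 0.359 q [-0.3   0.71  1.34 -0.    1.08 -0.66] F [ 0.8  0.4 -0.2] gap 0.332 tilt [ 0.001 -0.    -1.   ]
turn wx units 0.01 ; then shift units x,y,z [0.9  0.01 0.02]
```

View pics/v9.png

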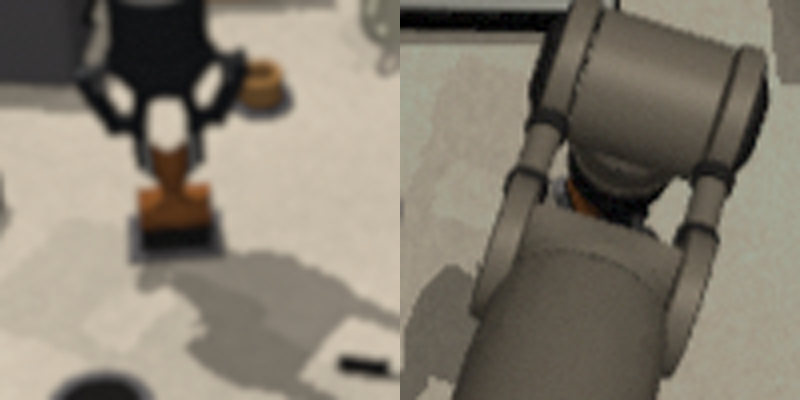

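The stamp is parallel to its pad and directly above it. I'll lower and release.

>>> {"api": "carry_out", "payload": {"motion": [[0.4,0,0,0,0,0,1],[0.3,0,0,0,0,0,1],[0.15,0,0,0,0,0,1],[0.07,0,0,0,0,0,1],[0,0,0,0,0,0,1]]}}

```text
time_s: 20.38
ee_pos: [0.6383, -0.1165, 0.0644]
orientation: [[-0.001, 0.936, 0.351], [-0.0, 0.351, -0.936], [-1.0, -0.001, -0.0]]
contact_force: [-3.5, 1.3, 7.2]
finger_gap: 0.329
```

>>> {"api": "carry_out", "payload": {"motion": [[0,0,0,0,0,0,1],[0,0,0,0,0,0,1],[0,0,0,0,0,0,0.5],[0,0,0,0,0,0,0.4],[0,0,0,0,0,0,0.3]]}}

```text
time_s: 20.8
ee_pos: [0.6389, -0.1165, 0.0635]
orientation: [[-0.0, 0.936, 0.351], [-0.0, 0.351, -0.936], [-1.0, -0.0, 0.0]]
contact_force: [-0.4, 0.1, -0.9]
finger_gap: 0.699
```

>>> {"api": "carry_out", "payload": {"motion": [[0,0,0,0,0,0,0.2],[-0.5,0,0,0,0,0,0.1],[-1,0,0,0,0,0,0],[-1,0,0,0,0,0,0],[-1,0,0,0,0,0,0]]}}

```text
time_s: 21.22
ee_pos: [0.6388, -0.1165, 0.153]
orientation: [[0.0, 0.936, 0.351], [-0.0, 0.351, -0.936], [-1.0, 0.0, 0.0]]
contact_force: [0.1, 0.1, -0.0]
finger_gap: 1.003
```

Run:
```python
from h import *
go(.439,.1025,.12,0)
go(.439,.1025,.022,0,cur=(.439,.1025,.12,0))
```

```text
t 21.22 p [ 0.6388 -0.1165  0.153 ] psi 0.359 q [-0.3   0.65  1.28 -0.    1.22 -0.66] F [ 0.1  0.1 -0. ] gap 1.003 tilt [ 0. -0. -1.]
turn wx units 3.59 ; then shift units x,y,z [ 1.32 -7.99 -8.76]
turn wx units 0.0 ; then shift units x,y,z [3.92 0.   0.  ]
```

>>> {"api": "carry_out", "payload": {"motion": [[0,0,0,0.9,0,0,0],[0,0,0,0.9,0,0,0],[0,0,0,0.9,0,0,0],[0,0,0,0.9,0,0,0],[0.12,-0.726,-0.796,0,0,0,0]]}}

```text
time_s: 21.63
ee_pos: [0.6232, -0.0995, 0.1497]
orientation: [[0.005, 1.0, -0.008], [-0.002, -0.008, -1.0], [-1.0, 0.005, 0.002]]
contact_force: [-0.8, 0.3, 0.2]
finger_gap: 1.002
```

>>> {"api": "carry_out", "payload": {"motion": [[0.12,-0.726,-0.796,0,0,0,0],[0.12,-0.726,-0.796,0,0,0,0],[0.12,-0.726,-0.796,0,0,0,0],[0.12,-0.726,-0.796,0,0,0,0],[0.12,-0.726,-0.796,0,0,0,0]]}}

```text
time_s: 22.05
ee_pos: [0.5294, 0.0038, 0.1341]
orientation: [[0.001, 1.0, -0.001], [-0.0, -0.001, -1.0], [-1.0, 0.001, 0.0]]
contact_force: [1.3, 1.2, 0.5]
finger_gap: 1.006
```

>>> {"api": "carry_out", "payload": {"motion": [[0.12,-0.726,-0.796,0,0,0,0],[0.12,-0.726,-0.796,0,0,0,0],[0.12,-0.726,-0.796,0,0,0,0],[0.12,-0.726,-0.796,0,0,0,0],[0.12,-0.726,-0.796,0,0,0,0]]}}

```text
time_s: 22.47
ee_pos: [0.4389, 0.1034, 0.1191]
orientation: [[0.002, 1.0, -0.001], [0.0, -0.001, -1.0], [-1.0, 0.002, -0.0]]
contact_force: [0.6, -0.2, -0.0]
finger_gap: 1.0
```

>>> {"api": "carry_out", "payload": {"motion": [[0,0,0,0,0,0,0],[0,0,0,0,0,0,0],[0,0,0,0,0,0,0],[0,0,0,0,0,0,0],[0,0,0,0,0,0,0]]}}

```text
time_s: 22.88
ee_pos: [0.4403, 0.102, 0.1186]
orientation: [[0.001, 1.0, -0.002], [-0.0, -0.002, -1.0], [-1.0, 0.001, 0.0]]
contact_force: [0.4, -0.2, -0.3]
finger_gap: 1.0
```

Run:
```python
from h import *
c=cap('side','side10'); d=cap('top','top10')
go(.439,.1025,.022,0)
cv2.imwrite('pics/v10.png',np.hstack([cv2.resize(k,None,fx=3,fy=3,interpolation=cv2.INTER_CUBIC) for k in (c['img'][140:280,200:330],d['img'][140:280,200:330])]))
```

```text
t 22.98 p [0.44   0.102  0.1183] psi -0.002 q [ 0.06  0.37  1.89 -0.    0.88  0.06] F [-0.6 -0.1  0.2] gap 0.998 tilt [ 0. -0. -1.]
turn wx units -0.02 ; then shift units x,y,z [ 3.85 -0.04 -0.02]
```

View pics/v10.png

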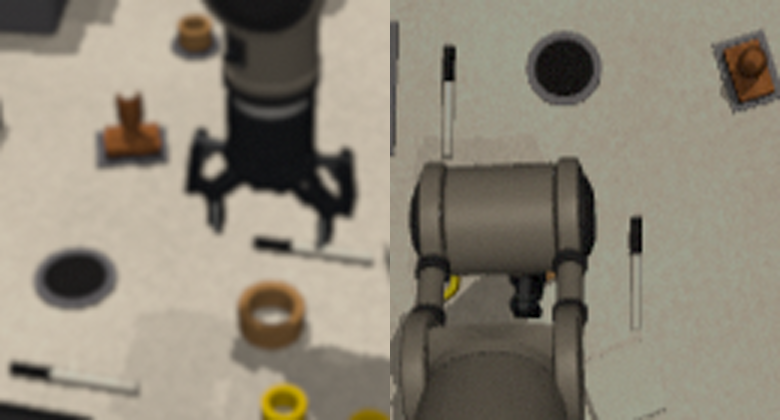

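The stamp stands centred on its pad. The open jaws are over the big roll (crop (270,315)). I'll descend and grip.

>>> {"api": "carry_out", "payload": {"motion": [[0.9,0,0,0,0,0,0],[0.9,0,0,0,0,0,0],[0.8,0,0,0,0,0,0],[0.7,0,0,0,0,0,0],[0.5,0,0,0,0,0,0]]}}

```text
time_s: 23.4
ee_pos: [0.4391, 0.1021, 0.0218]
orientation: [[-0.002, 1.0, -0.002], [-0.0, -0.002, -1.0], [-1.0, -0.002, 0.0]]
contact_force: [-0.4, -0.7, 0.5]
finger_gap: 1.002
```

>>> {"api": "carry_out", "payload": {"motion": [[0,0,0,0,0,0,0],[0,0,0,0,0,0,1],[0,0,0,0,0,0,1],[0,0,0,0,0,0,1],[0,0,0,0,0,0,1]], "grip_force": 35}}

```text
time_s: 23.82
ee_pos: [0.4401, 0.1025, 0.0244]
orientation: [[0.002, 1.0, -0.001], [-0.0, -0.001, -1.0], [-1.0, 0.002, 0.0]]
contact_force: [-0.3, -1.1, 4.0]
finger_gap: 0.73
```

>>> {"api": "carry_out", "payload": {"motion": [[0,0,0,0,0,0,1],[0,0,0,0,0,0,1],[-0.5,0,0,0,0,0,1],[-1,0,0,0,0,0,1],[-1,0,0,0,0,0,1]]}}

```text
time_s: 24.23
ee_pos: [0.4389, 0.1025, 0.0864]
orientation: [[-0.002, 1.0, -0.001], [-0.0, -0.001, -1.0], [-1.0, -0.002, 0.0]]
contact_force: [1.6, -0.3, -1.4]
finger_gap: 0.73
```

>>> {"api": "carry_out", "payload": {"motion": [[-0.5,0,0,0,0,0,1],[0,0,0,0,0,0,1],[0,0,0,0,0,0,1],[0,0,0,0,0,0,1],[0,0,0,0,0,0,1]]}}

```text
time_s: 24.65
ee_pos: [0.4387, 0.1025, 0.0972]
orientation: [[-0.002, 1.0, -0.001], [-0.0, -0.001, -1.0], [-1.0, -0.002, 0.0]]
contact_force: [0.3, -0.0, -0.9]
finger_gap: 0.734
```

Run:
```python
from h import *
c=cap('side','side11')
go(.639,.083,.095,0)
cv2.imwrite('pics/v11.png',cv2.resize(c['img'][140:280,200:330],None,fx=4,fy=4,interpolation=cv2.INTER_CUBIC))
```

```text
t 24.7 p [0.4387 0.1025 0.0972] psi -0.001 q [ 0.06  0.4   1.92 -0.    0.83  0.06] F [ 0.1 -0.2 -1. ] gap 0.729 tilt [-0.002 -0.    -1.   ]
turn wx units -0.01 ; then shift units x,y,z [0.09 8.01 0.78]
```

View pics/v11.png

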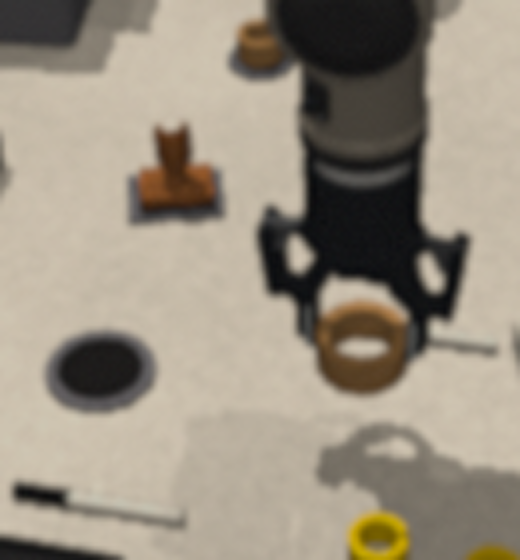

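The big roll is held level. I'll carry it to its pad.

>>> {"api": "carry_out", "payload": {"motion": [[0,0.8,0.078,0,0,0,1],[0,0.8,0.078,0,0,0,1],[0,0.8,0.078,0,0,0,1],[0,0.8,0.078,0,0,0,1],[0,0.8,0.078,0,0,0,1]]}}

```text
time_s: 25.12
ee_pos: [0.5398, 0.0926, 0.0971]
orientation: [[-0.002, 1.0, -0.001], [-0.0, -0.001, -1.0], [-1.0, -0.002, 0.0]]
contact_force: [0.6, -0.4, -0.9]
finger_gap: 0.729
```

>>> {"api": "carry_out", "payload": {"motion": [[0,0.8,0.078,0,0,0,1],[0,0.8,0.078,0,0,0,1],[0,0.8,0.078,0,0,0,1],[0,0.8,0.078,0,0,0,1],[0,0.8,0.078,0,0,0,1]]}}

```text
time_s: 25.53
ee_pos: [0.6397, 0.0828, 0.0967]
orientation: [[-0.002, 1.0, -0.001], [-0.0, -0.001, -1.0], [-1.0, -0.002, 0.0]]
contact_force: [0.8, -0.1, -1.7]
finger_gap: 0.725
```

>>> {"api": "carry_out", "payload": {"motion": [[0.7,0,0,0,0,0,1],[0.7,0,0,0,0,0,1],[0.4,0,0,0,0,0,1],[0,0,0,0,0,0,1],[0,0,0,0,0,0,1]]}}

```text
time_s: 25.95
ee_pos: [0.6387, 0.0829, 0.0522]
orientation: [[-0.002, 1.0, -0.001], [-0.0, -0.001, -1.0], [-1.0, -0.002, 0.0]]
contact_force: [-0.3, -0.1, -0.8]
finger_gap: 0.724
```

Run:
```python
from h import *
c=cap('side','side12')
go(.639,.083,.029,0)
cv2.imwrite('pics/v12.png',cv2.resize(c['img'][160:280,160:300],None,fx=4,fy=4,interpolation=cv2.INTER_CUBIC))
```

```text
t 26.0 p [0.6395 0.083  0.0534] psi -0.001 q [ 0.01  0.75  1.39 -0.    1.01  0.01] F [-0.3 -0.2 -0.9] gap 0.726 tilt [-0. -0. -1.]
turn wx units -0.01 ; then shift units x,y,z [ 0.97 -0.02 -0.  ]
```

View pics/v12.png

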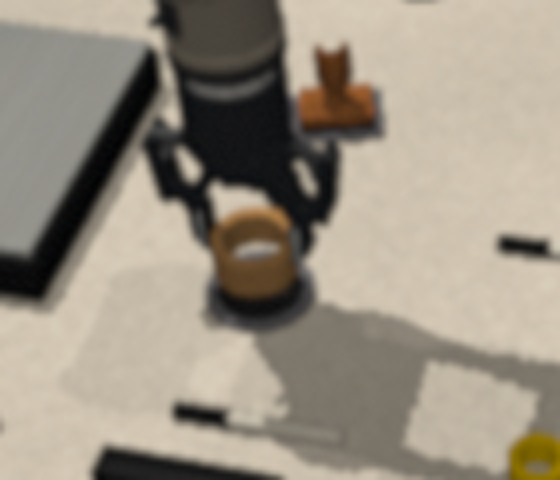

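The roll is just above the centre of its pad. I'll lower, release and retreat, moving back toward the base so the final look is clear.

>>> {"api": "carry_out", "payload": {"motion": [[0.4,0,0,0,0,0,1],[0.3,0,0,0,0,0,1],[0.2,0,0,0,0,0,1],[0.08,0,0,0,0,0,1],[0,0,0,0,0,0,1]]}}

```text
time_s: 26.42
ee_pos: [0.6391, 0.0829, 0.0286]
orientation: [[-0.001, 1.0, -0.001], [-0.0, -0.001, -1.0], [-1.0, -0.001, 0.0]]
contact_force: [0.0, 1.2, -1.1]
finger_gap: 0.729
```

>>> {"api": "carry_out", "payload": {"motion": [[0,0,0,0,0,0,1],[0,0,0,0,0,0,1],[0,0,0,0,0,0,0.2],[0,0,0,0,0,0,0],[0,0,0,0,0,0,0]]}}

```text
time_s: 26.83
ee_pos: [0.6396, 0.0829, 0.0289]
orientation: [[0.0, 1.0, -0.001], [-0.0, -0.001, -1.0], [-1.0, 0.0, 0.0]]
contact_force: [0.2, 0.3, 0.7]
finger_gap: 0.996
```

>>> {"api": "carry_out", "payload": {"motion": [[0,0,0,0,0,0,0],[0,0,0,0,0,0,0],[-0.5,0,0,0,0,0,0],[-1,0,0,0,0,0,0],[-1,0,0,0,0,0,0]]}}

```text
time_s: 27.25
ee_pos: [0.6388, 0.0829, 0.0919]
orientation: [[-0.002, 1.0, -0.001], [-0.0, -0.001, -1.0], [-1.0, -0.002, 0.0]]
contact_force: [1.9, 0.7, -0.1]
finger_gap: 1.001
```

>>> {"api": "carry_out", "payload": {"motion": [[-1,0,0,0,0,0,0],[-1,0,0,0,0,0,0],[-1,0,0,0,0,0,0],[-0.5,-1,0,0,0,0,0],[0,-1,0,0,0,0,0]]}}

```text
time_s: 27.67
ee_pos: [0.5912, 0.0829, 0.1833]
orientation: [[0.008, 1.0, -0.001], [-0.0, -0.001, -1.0], [-1.0, 0.008, 0.0]]
contact_force: [-0.3, -0.1, -0.1]
finger_gap: 0.996
```

>>> {"api": "carry_out", "payload": {"motion": [[0,-1,0,0,0,0,0],[0,-1,0,0,0,0,0],[0,-1,0,0,0,0,0],[0,-1,0,0,0,0,0],[0,-0.8,0,0,0,0,0]]}}

```text
time_s: 28.08
ee_pos: [0.4676, 0.0831, 0.1797]
orientation: [[0.001, 1.0, -0.001], [-0.0, -0.001, -1.0], [-1.0, 0.001, 0.0]]
contact_force: [-0.3, -0.2, 1.1]
finger_gap: 0.997
```

>>> {"api": "carry_out", "payload": {"motion": [[0,0,0,0,0,0,0],[0,0,0,0,0,0,0],[0,0,0,0,0,0,0],[0,0,0,0,0,0,0],[0,0,0,0,0,0,0]]}}

```text
time_s: 28.5
ee_pos: [0.4702, 0.083, 0.1788]
orientation: [[0.001, 1.0, -0.001], [-0.0, -0.001, -1.0], [-1.0, 0.001, 0.0]]
contact_force: [0.1, 0.3, 0.5]
finger_gap: 0.999
```

Run:
```python
from h import *
c=cap('side','side13'); d=cap('top','top13')
go(.639,.083,.029,0)
cv2.imwrite('pics/v13.png',np.vstack([cv2.resize(k,None,fx=2.5,fy=2.5,interpolation=cv2.INTER_CUBIC) for k in (c['img'][100:340,130:450][:, :320],)]))
cv2.imwrite('pics/v13t.png',cv2.resize(d['img'][130:270,110:450],None,fx=2.3,fy=2.3,interpolation=cv2.INTER_CUBIC))
o=np.load('pics/top0.npz')['img']
for n,(u,v) in dict(bottle=(135,208),mug=(427,200)).items():
    tm=o[v-22:v+22,u-24:u+24]; r=cv2.matchTemplate(d['img'][v-40:v+40,u-44:u+44],tm,cv2.TM_CCOEFF_NORMED); m=cv2.minMaxLoc(r); print(n,'shift px',m[3][0]-20,m[3][1]-18,round(m[1],3))
H,S,V=cv2.split(cv2.cvtColor(d['img'],cv2.COLOR_BGR2HSV))
for n,m,X,z,r in[('stapler',V<60,(.612,.291),.028,32),('big',(H<18)&(S>90),(.639,.083),.019,18),('stamp',(H<18)&(S>110),(.6395,-.117),.012,18),('small',(H<18)&(S>90),(.617,-.313),.017,14)]:
    u0=proj(d,[*X,z]); yy,xx=np.mgrid[:420,:560]; k=(m&(np.hypot(xx-u0[0],yy-u0[1])<r)).astype(np.uint8)
    cs,_=cv2.findContours(k,cv2.RETR_EXTERNAL,cv2.CHAIN_APPROX_NONE); f=np.zeros_like(k); cv2.drawContours(f,[max(cs,key=cv2.contourArea)],-1,1,-1)
    ys,xs=np.nonzero(f); P=np.array([ray(d,(x,y),z)[:2] for x,y in zip(xs,ys)]); w,vv=np.linalg.eigh(np.cov(P.T)); print(n,P.mean(0).round(4),'off mm',((P.mean(0)-X)*1000).round(1),np.sqrt(12*w).round(3),'yaw',np.arctan(vv[1,1]/vv[0,1]).round(3))
```

```text
t 28.6 p [0.4699 0.083  0.1786] psi -0.001 q [ 0.01  0.32  1.75 -0.    1.07  0.02] F [-0.6  0.8 -0.6] gap 0.997 tilt [-0. -0. -1.]
turn wx units -0.01 ; then shift units x,y,z [ 5.98  6.77 -0.  ]
bottle shift px 0 0 0.998
mug shift px 0 0 0.998
stapler [0.6107 0.2888] off mm [-1.3 -2.2] [0.039 0.136] yaw 0.002
big [0.6392 0.0831] off mm [0.2 0.1] [0.056 0.06 ] yaw 0.274
stamp [ 0.6377 -0.117 ] off mm [-1.8 -0. ] [0.041 0.061] yaw 0.286
small [ 0.6177 -0.316 ] off mm [ 0.7 -3. ] [0.037 0.04 ] yaw -0.767
```

View pics/v13.png

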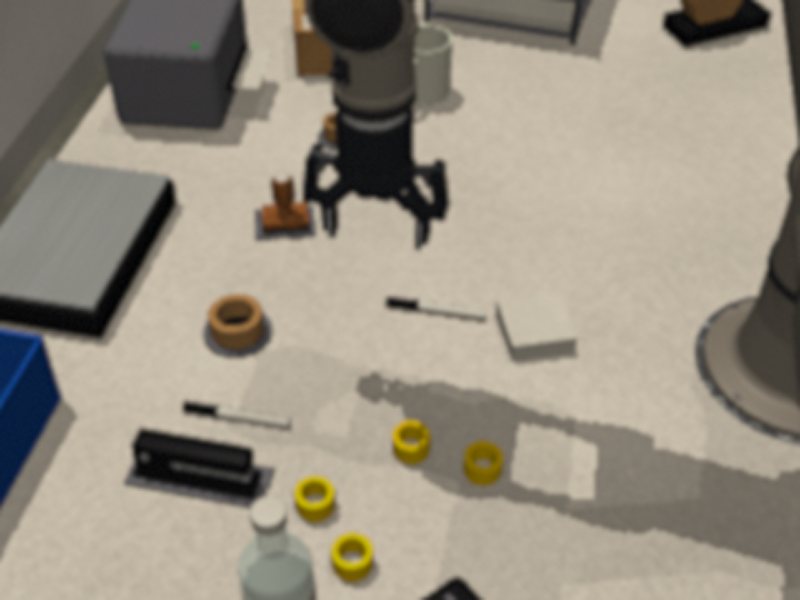

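View pics/v13t.png

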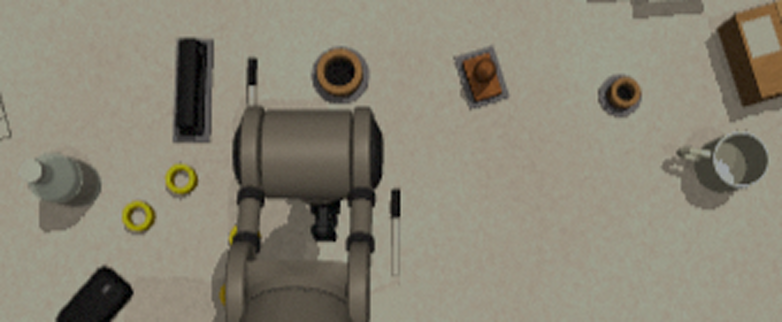

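All four things are centred on their pads, within about 3 mm and 0.06 rad. The bottle and mug have not moved. I'm handing in.

```bash
python3 -c "
from station import ctrl
print(ctrl.finish_job())"
```

```text
the job is handed in; nothing more can be done
None
```

I placed the stapler, small brown tape roll, stamp and large tape roll each on its own pad and handed the job in at about 29 s of the 106 s allowed. The hand-in reports no verdict.

The last checks came from the top camera, with the side view as a visual check:

| Item | Offset from pad centre (limit 12 mm) | Angle off the pad's length (limit 0.25 rad) |
|---|---|---|
| Stapler | about 2.5 mm | under 0.01 rad |
| Stamp | about 2 mm | about 0.06 rad |
| Large roll | under 1 mm | n/a |
| Small roll | about 3 mm | n/a |

- **Upright:** all four looked upright and flat. In the last side picture the gripper hid most of the small roll; an earlier side picture taken just after its release showed it flat on its pad.
- **Bottle and mug:** their pictures match the starting ones with 0 px of shift.
- **Gripper:** it is open and about 0.18 m above the desk, touching nothing.

No check failed. The only disagreements were a few millimetres of camera and outline error.

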